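Sweep the biscuit pieces off a contact grill and hold its lid half open

ROBOT

A 6-joint arm with a two-finger parallel gripper is mounted at the origin on a cart in front of the work surface, level with it; the furniture and walls round the work are solid. World frame = base frame: x ahead of the robot, y to its left, z up, the work surface at z = 0. Lengths are in mm, angles in degrees, forces in N, time in s.
With the tool pointing down it reaches from about 275 to 825 mm from the base axis. Payload 5.2 kg.
Tool frame: the origin (TCP) lies midway between the tips of the shut fingers; the grasp point (between the pads) lies 19 mm behind it; z points along the fingers, y is the line along which they close (so a half turn about z gives the same grasp; the last joint's range is limited). The gripper opens to 93 mm and grips with 3 to 60 N. Pads are 15 mm wide; open, the fingers measure 128 mm over their backs; the gripper's body (75 mm by 188 mm) begins 65 mm behind the grasp point.
Start: joints at [58.912, 14.817, 87.949, -0, 77.235, -11.62], TCP at [183.293, 518.564, 218.653] pointing down, gripper open.
Joint ranges: [-179.93, 179.93], [-52.35, 119.4], [10.71, 147.94], [-69.91, 249.91], [12.55, 155.21], [-178.61, 178.61]. Speed limits (degrees/s): [147.25, 147.25, 180, 180, 180, 180].

INTERFACE

Orientations are given as a 3x3 rotation matrix whose columns are the frame's x, y, z axes.
In Python, from cell import env gives the robot as it stands. The module is installed in compiled form; this text tells all that it offers.
- The arm moves only by the tool carry_out, never from a script. Its argument "increments" is text: rows parted by semicolons, each of 7 numbers parted by spaces: the finger opening in mm, from 0 to 93, then the shift along the tool's x, y, z in mm, then the turn, a rotation vector about the tool's x, y, z in rad. In form: gripper dx dy dz rx ry rz; .... A call has exactly 10 rows; each row is the pose to reach, as a shift and turn from the pose commanded when the call began, along the tool's axes at that moment; what a row does not reach only later rows make up. A row lasts 1/8 s, in which the tool goes at most 62.5 mm and 10.7 degrees, less where a joint would pass 70% of its speed; a pose out of reach is approached as far as the arm can. A call with a gripper value outside its range is refused whole. The fingers move at their own pace and stop on an object; the grip force is fixed at half the most. Time passes only in rows, so rows that repeat a pose let the fingers close, or fill a call up. It gives the time, the measured TCP pose, the force, the opening and the grip force at its end, in the units of the state.
- env.get_state(): the state, without advancing time (a new reading comes with each control period).
- env.camera(name): name is "scene" or "top" or "wrist"; returns the picture (400x640x3 uint8, blue, green, red); there is no depth.
- env.camera_params(name): a dict with "fx", "fy", "cx", "cy" (pixels), "world_from_camera" (4x4, takes a point from camera to world coordinates); the wrist camera has in their place "tool_from_camera" (4x4, takes a point from camera to tool coordinates, whose origin is the TCP and whose axes are the flange's). Camera axes: x right, y up, looking along -z (the intrinsics and any distortion apply to the point x, -y, -z); pixel columns grow to the right and rows downward; lengths in mm; the calibration is good to about 2 mm. A picture is of the moment at which its call begins: read the wrist's pose just before it. camera_params takes no time and is no camera call.
- env.close_job(): hands the job in; it is judged then, once.
The state is a dict: "time": time; "joint_positions": joint angles; "dq": joint speeds; "joint_efforts": joint torques, N m; "ee_pos": TCP position; "ee_rot": TCP orientation; "ft_force": force on the tool from outside, world axes, zero at the start; "ft_torque": the same for the moment, N m; "grip_width": finger opening in mm; "finger_force": force on a finger pad.
Only numpy, scipy, OpenCV 4.12 (cv2) and the standard library are available. Lean on these libraries where they do the work, as an engineer would, in place of code of your own. Each camera call takes 0.05 s, during which the arm holds its last target. There are 200 camera calls.

TASK

Pick up the scraper block and with it, not with your fingers, sweep the three biscuit pieces off the closed lid of the contact grill into the blue tray that stands against the grill's right side; then stand the scraper upright on the worktop again and let go of it. Then raise the lid, which has a handle in front, to half open, 45 degrees, and finish while still holding it there, steady, for it falls shut if let go. Leave the mug, the salt shaker and the little dark bowl where they are.

Things in the scene. Friction and masses are not known exactly. Their poses are not given: they have to be found in the camera images.
- lid (a joint): angle of the grill's lid in rad: 0 closed, 0.785 half open (45 degrees), stop at 1.45. The lid (upper plate, about 0.5 kg, brushed metal, 150 mm deep, 210 mm wide, 22 mm thick, flat on top) hinges at its back edge, turns freely and falls shut from any angle; the handle takes about 2.5 N to lift
- lid_top (a point): centre of the lid's flat upper face, 64 mm above the worktop when closed. Its x axis points to the hinge at the back, y away from the tray (the tray is on the -y side), z up out of the lid; the face reaches 75 mm either way in x and 105 mm either way in y
- lid_handle (a point): point to grasp on the lid's handle: a black bar, 20 mm wide (y), 14 mm thick, that sticks 68 mm straight out of the middle of the lid's front edge; the point is in the middle of the bar's width and thickness, 36 mm in front of the lid's edge and 51 mm above the worktop when closed. Axes as lid_top. Gripped across its width by fingers pointing down, the bar can pivot between the fingers as the lid opens
- lid_hinge (a point): point on the fixed hinge axis, at the back of the grill, 42 mm above the worktop; the y axis of this frame is the hinge axis, -x points to the grill's front, and opening turns the handle from -x upward about it. The handle's grasp point is 192 mm in front of it and 9 mm above it when closed. The grill's base is fixed to the worktop
- tray: open blue plastic tray, 160 (x) x 150 (y) x 22 mm high, walls and floor 4 mm, 0.6 kg, loose; origin at the centre of its underside, axes as the grill's (its +y side stands 5 mm from the grill's base, under the lid's overhanging right edge: the lid's edge is 10 mm inside the tray's outer face)
- scraper_center (a point): centre of the scraper block (half-way up, 30 mm above its underside), which stands on the worktop: black rubber foot 130 (x) x 30 (y) x 12 mm high, and on it a wooden grip 110 (x) x 22 (y) mm, up to 60 mm; z up, 0.12 kg
- piece0_center (a point): a broken biscuit piece, golden brown, 20 x 16 x 8 mm thick, lying loose and flat on top of the lid; point at its centre
- piece1_center (a point): a broken biscuit piece, golden brown, 20 x 16 x 8 mm thick, lying loose and flat on top of the lid; point at its centre
- piece2_center (a point): a broken biscuit piece, golden brown, 20 x 16 x 8 mm thick, lying loose and flat on top of the lid; point at its centre
- mug: white mug with a leaf pattern, 95 mm high, bystander; origin at the centre of its underside
- shaker: salt shaker, glass with a grey cap, 44 mm across, 90 mm high, bystander; origin at the centre of its underside
- bowl: small dark bowl, 83 mm across, 40 mm high, bystander; origin at the centre of its underside

How it is judged:
By the outcome, as a careful person would: the job done as asked, in the order asked, and still so for the second after the job is handed in, while the arm keeps its last pose, push and grip.
It also fails if it takes over 64 s, if anything falls off the work surface, if the arm or the gripper's body presses on something with over 40 N, if the wrist force passes 120 N, or if a joint passes its speed limit or range.

## Working session

There is one attempt and no reset: what is moved stays moved. The work goes in short steps, Python scripts to look and compute and a tool call to move; the robot and the scene stay as the last step left them, time stands still between calls to the robot, and variables do not carry over. Pictures are saved under pics/ and viewed, at most 13 in all, crops included, and the job is handed in when it is done.

Besides the shell and the picture viewer there is one more tool, called after "Emit:" as name(argument=value, ...) on one line, values as JSON. carry_out: Moves the arm, as the interface text tells. Its arguments: {"type":"object","properties":{"increments":{"type":"string"}},"required":["increments"]}

```bash
mkdir -p pics; cat > h.py <<'E'
import numpy as np, cv2
from cell import env
def ray(name,u,v,P=None):
    p=env.camera_params(name); T=np.array(p["world_from_camera"])
    d=T[:3,:3]@np.array([(u-p["cx"])/p["fx"],-(v-p["cy"])/p["fy"],-1]); return T[:3,3],d
def onz(name,u,v,z):
    o,d=ray(name,u,v); return o+d*(z-o[2])/d[2]
def proj(name,X):
    p=env.camera_params(name); c=np.linalg.inv(np.array(p["world_from_camera"]))@np.r_[X,1]
    return p["cx"]-p["fx"]*c[0]/c[2], p["cy"]+p["fy"]*c[1]/c[2]
E
python3 - <<'E'
from h import *
for n in("top","scene"):
    cv2.imwrite(f"pics/{n}0.png",env.camera(n)); p=env.camera_params(n); print(n,{k:np.round(v,3).tolist() for k,v in p.items()})
s=env.get_state(); print(s["ee_pos"],np.round(s["ee_rot"],3).tolist(),s["time"],s["grip_width"])
E
```

```text
top {'fx': 466.215, 'fy': 466.215, 'cx': 320.613, 'cy': 199.43, 'world_from_camera': [[-0.019, 0.977, -0.211, 222.236], [-1.0, -0.02, 0.002, 57.404], [-0.003, 0.211, 0.977, 1416.551], [0.0, 0.0, 0.0, 1.0]]}
scene {'fx': 398.367, 'fy': 398.367, 'cx': 318.301, 'cy': 206.668, 'world_from_camera': [[-0.773, 0.298, -0.561, -315.863], [-0.634, -0.396, 0.664, 1066.426], [-0.024, 0.869, 0.495, 790.91], [0.0, 0.0, 0.0, 1.0]]}
[183.01441832 518.13918003 217.88434126] [[-0.943, 0.333, -0.001], [0.333, 0.943, -0.001], [0.0, -0.002, -1.0]] 0.1 93.0455108344143
```

View pics/top0.png

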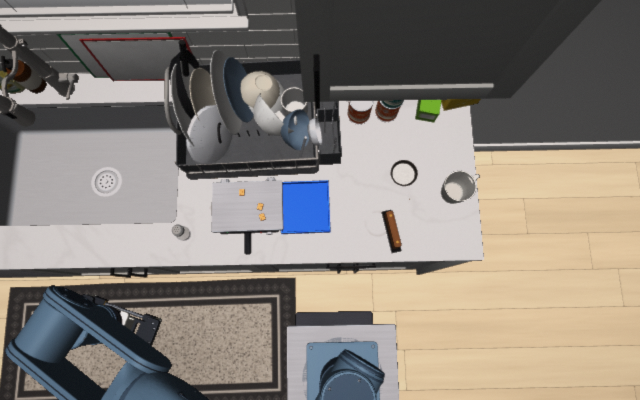

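View pics/scene0.png

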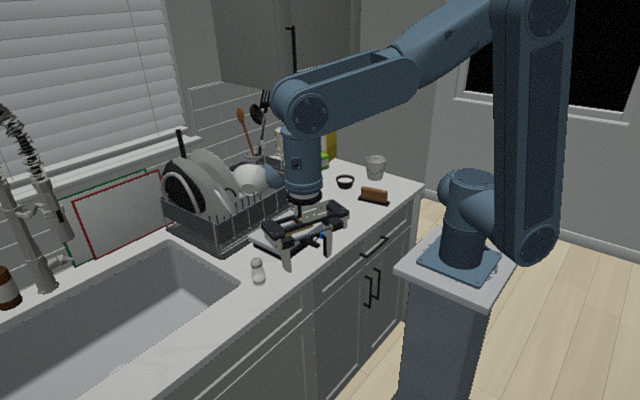

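The top view shows the lid around (247,205) with its handle at (248,243). The three orange pieces are at (242,192), (260,207) and (263,217). The tray is at (306,207), the scraper at (392,230), the bowl at (404,173), the mug at (459,187) and the shaker at (181,232). In the scene view the arm hides the grill. Next I'll measure these.

```bash
python3 - <<'E'
from h import *
im=cv2.imread("pics/top0.png"); hsv=cv2.cvtColor(im,cv2.COLOR_BGR2HSV)
def comps(m,lo,hi,box):
    k=np.zeros_like(m); x0,y0,x1,y1=box; k[y0:y1,x0:x1]=m[y0:y1,x0:x1]
    n,l,st,c=cv2.connectedComponentsWithStats(k)
    for i in range(1,n):
        if lo<=st[i,4]<=hi:
            pts=np.argwhere(l==i)[:,::-1].astype(np.float32); yield c[i],st[i,4],cv2.minAreaRect(pts)
def show(t,m,lo,hi,box,z):
    for c,a,r in comps(m,lo,hi,box):
        w=onz("top",*c,z); q=[onz("top",*p,z)[:2].round(1).tolist() for p in cv2.boxPoints(r)]
        print(t,c.round(1),a,w.round(1),q)
H,S,V=cv2.split(hsv)
show("tray",cv2.inRange(hsv,(105,150,60),(130,255,255)),300,9000,(270,160,345,250),22)
show("piece",cv2.inRange(hsv,(8,110,120),(25,255,255)),5,200,(205,175,285,240),68)
show("wood",cv2.inRange(hsv,(3,100,40),(25,255,255)),30,900,(370,195,420,260),60)
show("scrdark+wood",((V<75)|(S>110)).astype(np.uint8),50,1500,(375,200,412,257),12)
show("handle",(V<60).astype(np.uint8),20,400,(235,234,262,258),58)
b=im[165:265,160:480]; cv2.imwrite("pics/top_crop.png",cv2.resize(im[165:265,200:340],None,fx=5.6,fy=5.6,interpolation=cv2.INTER_CUBIC))
print(env.camera_params("wrist"))
E
```

```text
tray [305.6 206.7] 2350 [502.  101.4  22. ] [[584.4, 176.4], [581.5, 28.2], [422.8, 31.9], [425.7, 176.6]]
piece [241.4 192. ] 27 [541.1 290.2  68. ] [[550.4, 297.4], [550.2, 285.5], [531.9, 285.2], [532.1, 297.1]]
piece [259.6 206.1] 30 [497.3 235.6  68. ] [[491.2, 244.5], [508.2, 239.0], [503.8, 226.6], [486.7, 232.1]]
piece [261.8 216.5] 28 [466.  228.9  68. ] [[473.6, 237.3], [473.3, 222.6], [458.4, 222.5], [458.7, 237.1]]
wood [392.4 229.1] 321 [ 422.2 -153.7   60. ] [[474.2, -129.9], [480.0, -155.3], [370.8, -176.4], [365.1, -151.4]]
scrdark+wood [391.6 230.7] 435 [ 424.4 -158.5   12. ] [[483.9, -130.3], [491.4, -162.4], [366.8, -186.5], [359.6, -154.9]]
handle [247.5 243.3] 118 [389.  271.5  58. ] [[416.6, 279.2], [416.3, 264.5], [360.6, 263.8], [360.9, 278.4]]
{'fx': 286.0359128306384, 'fy': 286.0359128306384, 'cx': 318.2757548612169, 'cy': 196.1784674644717, 'tool_from_camera': array([[ 7.94845884e-04,  9.60066063e-01,  2.79772269e-01,
         7.91777375e+01],
       [ 9.99999588e-01, -6.40208970e-04, -6.44104762e-04,
         9.12774505e-01],
       [-4.39270407e-04,  2.79772666e-01, -9.60066176e-01,
        -1.66303387e+02],
       [ 0.00000000e+00,  0.00000000e+00,  0.00000000e+00,
         1.00000000e+00]])}
```

View pics/top_crop.png

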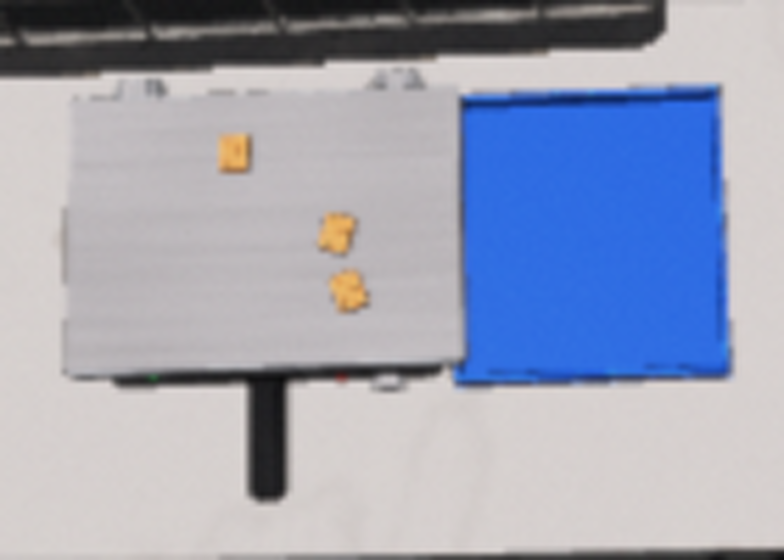

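The crop shows the lid's corners at (72,97), (462,92), (464,362) and (64,375) in crop pixels. The handle is at x≈268 and its tip at row 498. The tray is on the right and all three pieces lie flat. I'll work out the grill's frame and the first move.

```bash
cat >> h.py <<'E'
def R(th,pitch=0):
    t=np.radians(th); c,s=np.cos(t),np.sin(t)
    return np.array([[-c,-s,0],[-s,c,0],[0,0,-1.]])
def plan(ws,start=None):
    """ws: (rows, xyz, theta, grip); prints the increments from the present pose"""
    from scipy.spatial.transform import Rotation as Ro
    s=env.get_state(); p0=np.array(s["ee_pos"]); R0=np.array(s["ee_rot"])
    if start: p0=np.array(start[0]); R0=R(start[1])
    print("t",round(s["time"],2),"p",p0.round(1),"th",np.degrees(np.arctan2(-R0[1,0],-R0[0,0])).round(2),"tilt",np.degrees(R0[:2,2]).round(2),"F",np.round(s["ft_force"],1),"w",round(s["grip_width"],1))
    for n,p,th,g in ws:
        d=R0.T@(np.array(p)-p0); r=Ro.from_matrix(R0.T@R(th)).as_rotvec()
        print(n,"rows to",g,d.round(1),r.round(3))
E
python3 - <<'E'
from h import *
q=[onz("top",200+(u+.5)/5.6-.5,165+(v+.5)/5.6-.5,64)[:2] for u,v in((72,97),(462,92),(464,362),(64,375))]
q=np.array(q); print(q.round(1), q.mean(0))
for a,b in((0,1),(3,2),(3,0),(2,1)): d=q[b]-q[a]; print(np.linalg.norm(d),np.degrees(np.arctan2(d[1],d[0])))
for u in(181,404,459): print(onz("top",u,{181:232,404:173,459:187}[u],40))
plan([(1,(303,190,190),-4,93),(1,(423,-156,160),11,93)])
E
```

```text
[[574.8 378.1]
 [573.4 169.5]
 [427.7 168.8]
 [425.  377.8]] [500.22195339 273.53361212]
208.55311154890256 -90.39379594902341
209.0682950379577 -89.25638640091736
149.88718471689262 0.09857002733878524
145.74224678308798 0.2989236249493814
[428.98591712 472.88860281  40.        ]
[ 597.44681122 -201.21922182   40.        ]
[ 550.10084093 -365.56297927   40.        ]
t 0.1 p [183.  518.1 217.9] th -19.47 tilt [-0.05 -0.08] F [ 0.3  0.4 -0.9] w 93.0
1 rows to 93 [-222.5 -269.4   28.3] [-0.002 -0.001 -0.27 ]
1 rows to 93 [-450.9 -555.5   58.7] [-0.002 -0.001 -0.532]
```

Emit:
carry_out(increments="93 -34 -42 4 0 0 -0.04; 93 -68 -84 9 0 0 -0.08; 93 -102 -126 13 0 0 -0.12; 93 -136 -168 18 0 0 -0.16; 93 -170 -210 22 0 0 -0.2; 93 -204 -252 27 0 0 -0.24; 93 -238 -294 31 0 0 -0.28; 93 -272 -336 36 0 0 -0.32; 93 -306 -378 40 0 0 -0.36; 93 -338 -417 44 0 0 -0.4")

```text
time: 1.35
ee_pos: [363.2, 10.9, 174.5]
ee_rot: [[-0.998, -0.061, 0.0], [-0.061, 0.998, 0.0], [-0.0, 0.0, -1.0]]
ft_force: [1.2, -0.7, 1.0]
grip_width: 92.7
finger_force: 0.0
```

```bash
python3 - <<'E'
from h import *
plan([(5,(423,-156,125),11,93)])
E
```

```text
t 1.35 p [363.2  10.9 174.5] th 3.48 tilt [0.02 0.  ] F [ 1.2 -0.7  1. ] w 92.7
5 rows to 93 [ -49.6 -170.3   49.5] [ 0.     0.    -0.131]
```

Emit:
carry_out(increments="93 -10 -34 10 0 0 -0.03; 93 -20 -68 20 0 0 -0.06; 93 -30 -102 30 0 0 -0.09; 93 -40 -136 40 0 0 -0.12; 93 -50 -170 50 0 0 -0.13; 93 -50 -170 50 0 0 -0.13; 93 -50 -170 50 0 0 -0.13; 93 -50 -170 50 0 0 -0.13; 93 -50 -170 50 0 0 -0.13; 93 -50 -170 50 0 0 -0.13")

```text
time: 2.6
ee_pos: [423.2, -153.5, 124.9]
ee_rot: [[-0.982, -0.19, 0.0], [-0.19, 0.982, -0.0], [-0.0, -0.0, -1.0]]
ft_force: [-0.8, -0.6, 0.5]
grip_width: 92.8
finger_force: 0.0
```

```bash
cat >> h.py <<'E'
def wonz(u,v,z,s):
    p=env.camera_params("wrist"); T=np.eye(4); T[:3,:3]=s["ee_rot"]; T[:3,3]=s["ee_pos"]; T=T@np.array(p["tool_from_camera"])
    d=T[:3,:3]@np.array([(u-p["cx"])/p["fx"],-(v-p["cy"])/p["fy"],-1]); o=T[:3,3]; return o+d*(z-o[2])/d[2]
E
python3 - <<'E'
from h import *
s=env.get_state(); im=env.camera("wrist"); cv2.imwrite("pics/w1.png",im)
hsv=cv2.cvtColor(im,cv2.COLOR_BGR2HSV); m=cv2.inRange(hsv,(3,100,40),(25,255,255))
n,l,st,c=cv2.connectedComponentsWithStats(m)
for i in range(1,n):
    if st[i,4]>500:
        r=cv2.minAreaRect(np.argwhere(l==i)[:,::-1].astype(np.float32)); print(st[i],r,[wonz(*p,60,s)[:2].round(1).tolist() for p in cv2.boxPoints(r)])
plan([(5,(423,-156,23),11,93)])
E
```

```text
[ 297  139   27  124 3070] ((310.0, 200.5), (123.0, 26.0), 90.0) [[368.7, -179.7], [364.7, -159.4], [472.0, -138.1], [476.4, -161.1]]
[127 276  35  59 981] ((142.8441619873047, 304.89752197265625), (30.65924644470215, 60.23785400390625), 8.880660057067871) [[584.5, -315.1], [515.9, -306.9], [515.6, -279.5], [584.6, -285.8]]
[476 276  35  59 951] ((494.197998046875, 304.7886047363281), (60.24557876586914, 29.659360885620117), 79.99201965332031) [[461.3, 1.6], [451.1, 26.0], [511.2, 60.2], [522.5, 34.3]]
[ 292  347  337   29 7849] ((459.99993896484375, 360.9999694824219), (335.99993896484375, 27.999996185302734), 0.0) [[605.6, -144.1], [570.5, -149.9], [506.8, 178.5], [539.7, 195.9]]
t 2.65 p [ 423.2 -153.6  124.9] th 10.93 tilt [ 0.02 -0.02] F [0.6 0.4 0. ] w 93.0
5 rows to 93 [  0.7  -2.3 101.9] [-0.     0.    -0.001]
```

View pics/w1.png

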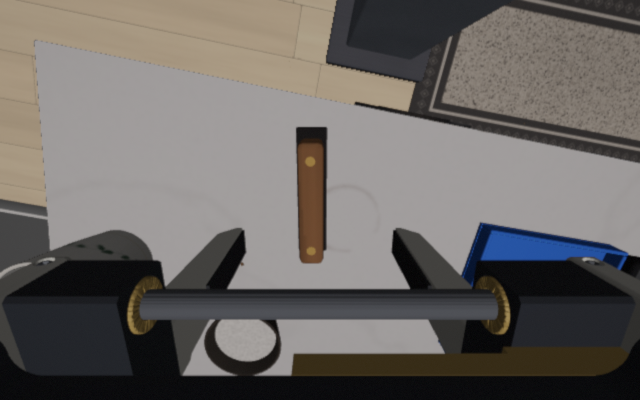

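The wrist view shows the scraper between the open fingers. Its wood top is at (310,200), aligned with the tool, and the bowl at (245,340) is well clear. I'll descend and grip it.

Emit:
carry_out(increments="93 3 -5 20 0 0 0; 93 3 -5 45 0 0 0; 93 3 -5 70 0 0 0; 93 3 -5 90 0 0 0; 93 3 -5 102 0 0 0; 93 3 -5 102 0 0 0; 5 3 -5 102 0 0 0; 5 3 -5 102 0 0 0; 5 3 -5 102 0 0 0; 5 3 -5 102 0 0 0")

```text
time: 3.9
ee_pos: [421.3, -159.5, 22.9]
ee_rot: [[-0.982, -0.189, 0.001], [-0.189, 0.982, -0.0], [-0.0, -0.0, -1.0]]
ft_force: [0.1, 0.5, 0.6]
grip_width: 57.4
finger_force: 0.0
```

Emit:
carry_out(increments="5 0 0 0 0 0 0; 5 0 0 0 0 0 0; 5 0 0 0 0 0 0; 5 0 0 0 0 0 0; 5 0 0 -15 0 0 0; 5 0 0 -35 0 0 0; 5 0 0 -60 0 0 0; 5 0 0 -90 0 0 0; 5 0 0 -115 0 0 0; 5 0 0 -115 0 0 0")

```text
time: 5.15
ee_pos: [422.2, -160.1, 139.0]
ee_rot: [[-0.982, -0.189, 0.003], [-0.189, 0.982, -0.002], [-0.003, -0.003, -1.0]]
ft_force: [-0.2, -0.2, -1.2]
grip_width: 21.9
finger_force: 30.0
```

```bash
python3 - <<'E'
from h import *
s=env.get_state(); im=env.camera("wrist"); cv2.imwrite("pics/w2.png",im)
plan([(10,(470,150,150),3,5),(10,(503,330,150),0,5)])
E
```

```text
t 5.2 p [ 421.3 -159.5  137.7] th 10.9 tilt [ 0.06 -0.04] F [-0.   0.8 -1.2] w 21.8
10 rows to 5 [-106.4  294.7  -12.5] [-0.001  0.001  0.138]
10 rows to 5 [-172.8  465.2  -12.5] [-0.001  0.001  0.19 ]
```

View pics/w2.png

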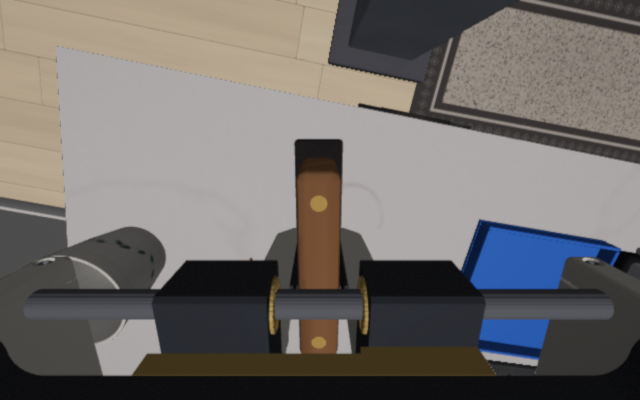

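The scraper is gripped squarely between the fingers (width 22 mm, 30 N). I'll carry it over to the lid's far side.

Emit:
carry_out(increments="5 -15 40 -12 0 0 0.02; 5 -35 90 -12 0 0 0.04; 5 -52 140 -12 0 0 0.06; 5 -70 190 -12 0 0 0.08; 5 -88 240 -12 0 0 0.1; 5 -106 290 -12 0 0 0.13; 5 -125 340 -12 0 0 0.15; 5 -143 390 -12 0 0 0.17; 5 -160 435 -12 0 0 0.19; 5 -172 465 -12 0 0 0.19")

```text
time: 6.45
ee_pos: [501.0, 331.6, 147.1]
ee_rot: [[-1.0, -0.001, -0.003], [-0.001, 1.0, -0.001], [0.003, -0.001, -1.0]]
ft_force: [0.1, -1.0, -1.7]
grip_width: 21.7
finger_force: 30.0
```

```bash
python3 - <<'E'
from h import *
s=env.get_state(); im=env.camera("top")[165:265,200:340]; cv2.imwrite("pics/t2.png",cv2.resize(im,None,fx=5,fy=5))
cv2.imwrite("pics/w3.png",env.camera("wrist"))
plan([(10,(503,328,90),0,5)])
E
```

```text
t 6.55 p [501.2 332.4 147. ] th 0.19 tilt [-0.16 -0.01] F [ 0.1 -0.2 -1.1] w 21.4
10 rows to 5 [-1.9 -4.4 57. ] [-0.    -0.003  0.003]
```

View pics/w3.png

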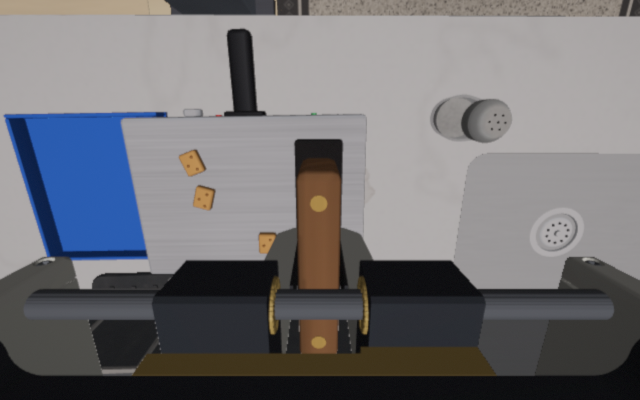

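The wrist view shows the pieces at (192,162), (203,198) and (267,243), all to the tray side of the scraper. The lid's front corners are at (365,117) and (124,122). The scraper's path is clear.

```bash
python3 - <<'E'
from h import *
s=env.get_state()
for t,u,v,z in(("p2",192,162,68),("p1",203,198,68),("p0",267,243,68),("FL",365,117,64),("FR",124,122,64),("handle end L",230,32,58),("handle end R",250,32,58),("handle root",245,110,58),("tray",10,117,22),("traycorner back",50,258,22)): print(t,wonz(u,v,z,s).round(1))
E
```

```text
p2 [463.5 224.7  68. ]
p1 [495.8 230.7  68. ]
p0 [539.6 285.9  68. ]
FL [425.4 372.9  64. ]
FR [430.3 169.5  64. ]
handle end L [360.6 262.9  58. ]
handle end R [360.5 278.8  58. ]
handle root [420.2 270.9  58. ]
tray [427.3  30.9  22. ]
traycorner back [581.   30.8  22. ]
```

Emit:
carry_out(increments="5 -1 -4 10 0 0 0; 5 -1 -5 22 0 0 0; 5 -1 -6 34 0 0 0; 5 -1 -6 44 0 0 0; 5 -1 -6 51 0 0 0; 5 -1 -6 55 0 0 0; 5 -1 -6 57 0 0 0; 5 -1 -6 58 0 0 0; 5 -1 -6 58 0 0 0; 5 -1 -6 58 0 0 0")

```text
time: 7.8
ee_pos: [503.3, 323.8, 91.9]
ee_rot: [[-1.0, -0.0, 0.0], [-0.0, 1.0, 0.0], [-0.0, 0.0, -1.0]]
ft_force: [0.8, -0.6, -1.1]
grip_width: 21.9
finger_force: 30.0
```

Emit:
carry_out(increments="5 0 0 1.5 0 0 0; 5 0 0 3 0 0 0; 5 0 0 3 0 0 0; 5 0 -8 3 0 0 0; 5 0 -16 3 0 0 0; 5 0 -24 3 0 0 0; 5 0 -32 3 0 0 0; 5 0 -40 3 0 0 0; 5 0 -48 3 0 0 0; 5 0 -54 3 0 0 0")

```text
time: 9.05
ee_pos: [503.1, 269.2, 88.7]
ee_rot: [[-1.0, -0.0, 0.0], [-0.0, 1.0, -0.0], [-0.0, -0.0, -1.0]]
ft_force: [0.5, 0.0, -1.6]
grip_width: 21.7
finger_force: 30.0
```

```bash
python3 - <<'E'
from h import *
import time
for i in range(3):
    s=env.get_state(); im=env.camera("wrist"); print(np.round(s["ee_pos"],1),np.round(s["ft_force"],1))
cv2.imwrite("pics/w4.png",im)
E
```

```text
[503.1 269.2  88.7] [ 0.5  0.  -1.6]
[503.1 268.6  88.7] [ 0.6 -0.3 -1.7]
[503.1 269.1  88.7] [-0.4 -0.6 -1.6]
```

View pics/w4.png

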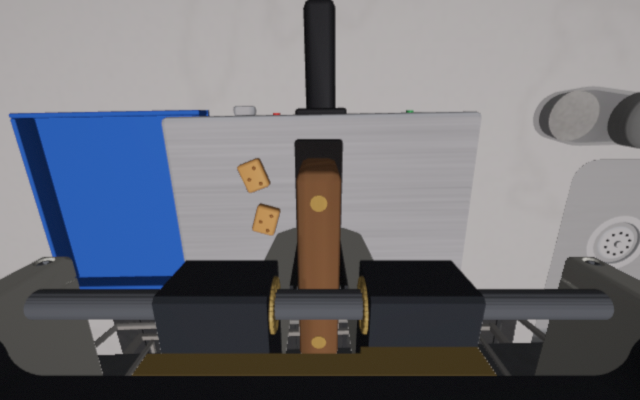

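The wrist view shows two pieces at (254,175) and (265,220) ahead of the scraper, with the third under the finger. No lid contact force shows. I'll continue the sweep.

Emit:
carry_out(increments="5 0 -7 0 0 0 0; 5 0 -14 0 0 0 0; 5 0 -21 0 0 0 0; 5 0 -28 0 0 0 0; 5 0 -35 0 0 0 0; 5 0 -42 0 0 0 0; 5 0 -49 0 0 0 0; 5 0 -56 0 0 0 0; 5 0 -63 0 0 0 0; 5 0 -70 0 0 0 0")

```text
time: 10.45
ee_pos: [503.1, 199.3, 88.6]
ee_rot: [[-1.0, -0.0, -0.0], [-0.0, 1.0, -0.0], [0.0, -0.0, -1.0]]
ft_force: [0.1, 0.9, -1.2]
grip_width: 22.3
finger_force: 30.0
```

Emit:
carry_out(increments="5 0 -6 0 0 0 0; 5 0 -12 0 0 0 0; 5 0 -18 0 0 0 0; 5 0 -24 0 0 0 0; 5 0 -30 0 0 0 0; 5 0 -36 0 0 0 0; 5 0 -42 0 0 0 0; 5 0 -48 0 0 0 0; 5 0 -52 0 0 0 0; 5 0 -52 0 0 0 0")

```text
time: 11.7
ee_pos: [503.2, 147.4, 88.7]
ee_rot: [[-1.0, 0.0, 0.0], [0.0, 1.0, 0.0], [-0.0, 0.0, -1.0]]
ft_force: [0.3, -0.1, -1.1]
grip_width: 21.5
finger_force: 30.0
```

```bash
python3 - <<'E'
from h import *
plan([(6,(440,-20,120),8,5),(5,(421,-160,120),11,5)])
cv2.imwrite("pics/w5.png",env.camera("wrist"))
E
```

```text
t 11.7 p [503.2 147.4  88.7] th -0.02 tilt [0. 0.] F [ 0.3 -0.1 -1.1] w 21.5
6 rows to 5 [  63.1 -167.4  -31.3] [ 0.    0.   -0.14]
5 rows to 5 [  82.1 -307.4  -31.3] [ 0.     0.    -0.192]
```

View pics/w5.png

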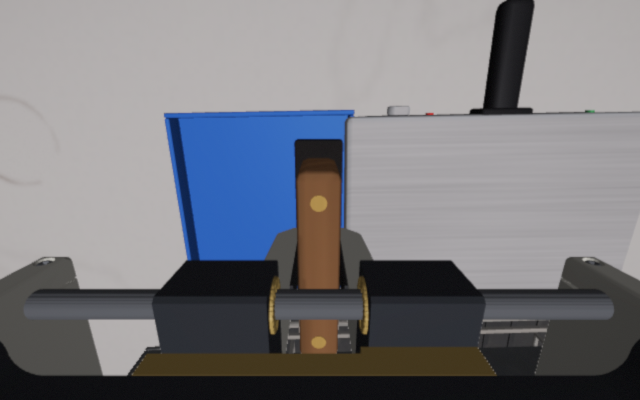

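The visible lid is empty and the pieces are hidden below the scraper. I'll lift, take the scraper back to its spot, and count the pieces from above.

Emit:
carry_out(increments="5 0 0 -20 0 0 0; 5 0 -10 -40 0 0 0; 5 10 -45 -45 0 0 -0.02; 5 22 -90 -45 0 0 -0.05; 5 35 -135 -45 0 0 -0.09; 5 48 -180 -45 0 0 -0.12; 5 60 -225 -45 0 0 -0.15; 5 72 -265 -45 0 0 -0.18; 5 80 -295 -45 0 0 -0.19; 5 82 -307 -45 0 0 -0.19")

```text
time: 13.0
ee_pos: [421.0, -160.6, 133.8]
ee_rot: [[-0.982, -0.187, 0.0], [-0.187, 0.982, -0.0], [-0.0, -0.0, -1.0]]
ft_force: [0.1, 1.3, -1.5]
grip_width: 21.9
finger_force: 30.0
```

```bash
python3 - <<'E'
from h import *
im=env.camera("top"); hsv=cv2.cvtColor(im,cv2.COLOR_BGR2HSV); m=cv2.inRange(hsv,(8,110,120),(25,255,255))
n,l,st,c=cv2.connectedComponentsWithStats(m)
for i in range(1,n):
    if 195<c[i,0]<375 and 165<c[i,1]<270 and st[i,4]>3: print(c[i],st[i,4],onz("top",*c[i],8).round(1))
cv2.imwrite("pics/t3.png",cv2.resize(im[165:265,200:340],None,fx=5,fy=5))
plan([(5,(421,-160,23),11,5)])
E
```

```text
[287.63636364 195.5       ] 22 [541.3 157.1   8. ]
[288.5 208.5] 24 [500.2 154.6   8. ]
[288.5        220.27272727] 22 [463.5 154.8   8. ]
t 13.05 p [ 421.2 -161.2  133.8] th 10.8 tilt [ 0.02 -0.05] F [ 0.3 -0.7 -1.2] w 21.9
5 rows to 5 [  0.    1.3 110.8] [-0.001  0.    -0.004]
```

View pics/t3.png

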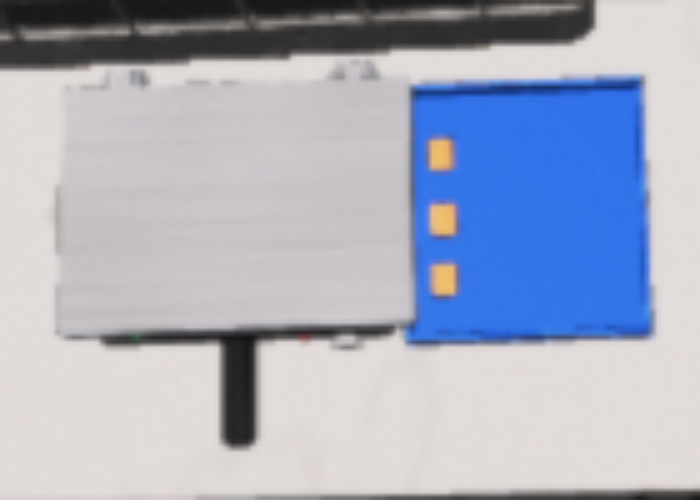

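All three pieces lie in the tray at crop (441,154), (443,219) and (444,280), and the lid is clear. I'll lower the scraper.

Emit:
carry_out(increments="5 0 1 20 0 0 0; 5 0 1 45 0 0 0; 5 0 1 70 0 0 0; 5 0 1 90 0 0 0; 5 0 1 100 0 0 0; 5 0 1 105 0 0 0; 5 0 1 108 0 0 0; 5 0 1 110 0 0 0; 5 0 1 110 0 0 0; 5 0 1 110 0 0 0")

```text
time: 14.3
ee_pos: [421.2, -158.5, 23.9]
ee_rot: [[-0.982, -0.189, 0.0], [-0.189, 0.982, -0.0], [-0.0, -0.0, -1.0]]
ft_force: [0.3, -0.5, -0.8]
grip_width: 21.6
finger_force: 30.0
```

Emit:
carry_out(increments="5 0 0 0.5 0 0 0; 5 0 0 1 0 0 0; 5 0 0 1 0 0 0; 5 0 0 1 0 0 0; 30 0 0 1 0 0 0; 70 0 0 1 0 0 0; 93 0 0 1 0 0 0; 93 0 0 1 0 0 0; 93 0 0 1 0 0 0; 93 0 0 1 0 0 0")

```text
time: 15.55
ee_pos: [421.0, -158.3, 22.6]
ee_rot: [[-0.982, -0.189, -0.0], [-0.189, 0.982, 0.0], [0.0, 0.0, -1.0]]
ft_force: [0.3, -0.3, -0.0]
grip_width: 75.6
finger_force: 0.0
```

Emit:
carry_out(increments="93 0 0 0 0 0 0; 93 0 0 0 0 0 0; 93 0 0 0 0 0 0; 93 0 0 -15 0 0 0; 93 0 0 -40 0 0 0; 93 0 0 -70 0 0 0; 93 0 0 -100 0 0 0; 93 0 0 -125 0 0 0; 93 0 0 -140 0 0 0; 93 0 0 -140 0 0 0")

```text
time: 16.8
ee_pos: [421.7, -158.7, 163.6]
ee_rot: [[-0.982, -0.189, 0.002], [-0.189, 0.982, -0.002], [-0.002, -0.002, -1.0]]
ft_force: [0.5, 0.6, -0.5]
grip_width: 92.9
finger_force: 0.0
```

```bash
python3 - <<'E'
from h import *
s=env.get_state(); im=env.camera("wrist"); cv2.imwrite("pics/w6.png",im)
hsv=cv2.cvtColor(im,cv2.COLOR_BGR2HSV); m=cv2.inRange(hsv,(3,100,40),(25,255,255))
n,l,st,c=cv2.connectedComponentsWithStats(m)
for i in range(1,n):
    if st[i,4]>500 and st[i,1]<250: print(st[i],cv2.minAreaRect(np.argwhere(l==i)[:,::-1].astype(np.float32)),wonz(*c[i],60,s))
plan([(10,(391,271,150),0,93)])
E
```

```text
[ 308  138   23  108 2361] ((319.0, 191.5), (107.0, 22.0), 90.0) [ 415.93734272 -157.6571233    60.        ]
t 16.85 p [ 421.1 -158.3  162.7] th 10.9 tilt [ 0.04 -0.02] F [-0.4  0.2 -0.1] w 92.9
10 rows to 93 [-51.6 427.3  12.5] [-0.     0.001  0.19 ]
```

The scraper stands upright and is free (its top face keeps the 22:107 aspect). I'll move over the handle.

Emit:
carry_out(increments="93 -5 45 2 0 0 0.02; 93 -11 90 4 0 0 0.04; 93 -17 140 5 0 0 0.06; 93 -23 190 6 0 0 0.08; 93 -29 240 8 0 0 0.1; 93 -35 290 9 0 0 0.13; 93 -41 340 10 0 0 0.15; 93 -46 385 11 0 0 0.17; 93 -50 415 12 0 0 0.19; 93 -52 427 12 0 0 0.19")

```text
time: 18.1
ee_pos: [390.3, 271.9, 149.4]
ee_rot: [[-1.0, -0.003, -0.002], [-0.003, 1.0, -0.001], [0.002, -0.001, -1.0]]
ft_force: [0.4, -0.1, -1.1]
grip_width: 92.5
finger_force: 0.0
```

```bash
python3 - <<'E'
from h import *
s=env.get_state(); im=env.camera("wrist"); cv2.imwrite("pics/w7.png",im)
plan([(10,(391,271,32),0,93)])
E
```

```text
t 18.15 p [390.7 272.3 149.7] th 0.13 tilt [-0.09 -0.  ] F [ 0.2  0.5 -1.1] w 92.8
10 rows to 93 [ -0.5  -1.3 117.7] [-0.    -0.002  0.002]
```

View pics/w7.png

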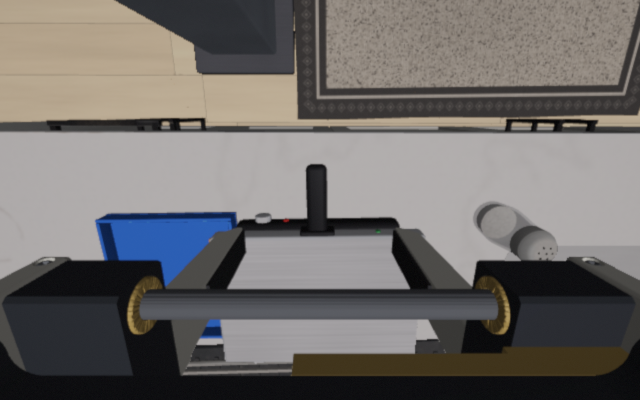

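The wrist view shows the handle bar centred at u≈317, with its tip at row 165 and the lid's edge near row 233, squarely between the fingers. The shaker is well clear.

Emit:
carry_out(increments="93 0 -1 20 0 0 0; 93 0 -1 45 0 0 0; 93 0 -1 70 0 0 0; 93 0 -1 95 0 0 0; 93 0 -1 110 0 0 0; 93 0 -1 118 0 0 0; 93 0 -1 118 0 0 0; 5 0 -1 118 0 0 0; 5 0 -1 118 0 0 0; 5 0 -1 118 0 0 0")

```text
time: 19.4
ee_pos: [391.6, 270.0, 33.1]
ee_rot: [[-1.0, -0.0, 0.001], [-0.0, 1.0, 0.0], [-0.001, 0.0, -1.0]]
ft_force: [0.5, -0.2, -0.4]
grip_width: 67.9
finger_force: 0.0
```

Emit:
carry_out(increments="5 0 0 0 0 0 0; 5 0 0 0 0 0 0; 5 0 0 0 0 0 0; 5 0 0 0 0 0 0; 5 0 0 0 0 0 0; 5 0 0 0 0 0 0; 5 0 0 0 0 0 0; 5 0 0 0 0 0 0; 5 0 0 0 0 0 0; 5 0 0 0 0 0 0")

```text
time: 20.65
ee_pos: [391.3, 269.9, 32.6]
ee_rot: [[-1.0, -0.0, -0.0], [-0.0, 1.0, 0.0], [0.0, 0.0, -1.0]]
ft_force: [-0.0, 2.5, -1.2]
grip_width: 20.0
finger_force: 30.0
```

```bash
python3 - <<'E'
from h import *
s=env.get_state(); print(s["time"],s["grip_width"],s["finger_force"],s["ee_pos"])
s2=dict(ee_pos=[390.5,272.1,149.6],ee_rot=R(0.1))
print(wonz(317,165,57,s2),wonz(317,233,64,s2))
x,y,z=s["ee_pos"]; z+=19
for hx in(581,583,585):
    v=np.array([x-hx,z-42])
    for a in range(5,50,5):
        t=np.radians(a); # lift: front goes up
        n=np.array([v[0]*np.cos(t)+v[1]*np.sin(t), -v[0]*np.sin(t)+v[1]*np.cos(t)])
        print(hx,a,"tool x %.1f z %.1f"%(-(n-v)[0],-(n-v)[1])) if hx==583 or a==45 else 0
E
```

```text
20.65 20.003006614547296 29.993445575237274 [391.3323327  269.94205517  32.63799129]
[357.51148941 272.31006462  57.        ] [421.70394954 272.41919104  64.        ]
581 45 tool x -62.4 z -131.3
583 5 tool x -1.6 z -16.7
583 10 tool x -4.6 z -33.1
583 15 tool x -9.0 z -49.3
583 20 tool x -14.9 z -65.0
583 25 tool x -22.0 z -80.1
583 30 tool x -30.5 z -94.5
583 35 tool x -40.2 z -108.2
583 40 tool x -51.0 z -120.9
583 45 tool x -63.0 z -132.7
585 45 tool x -63.5 z -134.1
```

Emit:
carry_out(increments="5 0 0 -3 0 0 0; 5 -0.7 0 -8.4 0 0 0; 5 -1.6 0 -16.7 0 0 0; 5 -3 0 -25 0 0 0; 5 -4.6 0 -33.1 0 0 0; 5 -6.6 0 -41.2 0 0 0; 5 -9 0 -49.3 0 0 0; 5 -11.8 0 -57.2 0 0 0; 5 -14.9 0 -65 0 0 0; 5 -14.9 0 -65 0 0 0")

```text
time: 21.9
ee_pos: [406.7, 270.2, 98.4]
ee_rot: [[-1.0, 0.0, 0.001], [0.0, 1.0, 0.001], [-0.001, 0.001, -1.0]]
ft_force: [1.1, 5.5, -3.0]
grip_width: 19.9
finger_force: 30.0
```

Emit:
carry_out(increments="5 -3.4 1 -7.6 0 0 0; 5 -7.1 1 -15.1 0 0 0; 5 -11.2 1 -22.4 0 0 0; 5 -15.6 1 -29.5 0 0 0; 5 -20.3 1 -36.5 0 0 0; 5 -25.3 1 -43.2 0 0 0; 5 -30.6 1 -49.7 0 0 0; 5 -36.1 1 -55.9 0 0 0; 5 -42 1 -62 0 0 0; 5 -48.1 1 -67.7 0 0 0")

```text
time: 23.15
ee_pos: [454.5, 271.0, 165.7]
ee_rot: [[-1.0, -0.0, -0.0], [-0.0, 1.0, 0.0], [0.0, 0.0, -1.0]]
ft_force: [0.3, 2.5, -4.6]
grip_width: 19.9
finger_force: 30.0
```

```bash
python3 - <<'E'
from h import *
s=env.get_state()
for n in("top","scene","wrist"): im=env.camera(n); cv2.imwrite(f"pics/{n}9.png",im)
im=cv2.imread("pics/scene9.png")[170:300,200:400]; a=cv2.resize(im,(790,514)); cv2.imwrite("pics/s9c.png",a)
print(s["ee_pos"],s["ft_force"],s["grip_width"])
x,z=s["ee_pos"][0],s["ee_pos"][2]+19
for hx in(581,583,585): print(hx,np.degrees(np.arctan2(z-42,hx-x)-np.arctan2(9.6,hx-391.3)),np.hypot(z-42,hx-x),np.hypot(9.6,hx-391.3))
E
```

```text
[454.52883824 271.04249243 165.66154959] [ 0.32771269  2.49928189 -4.57557221] 19.887193644086977
581 45.54557836585138 190.64960657827928 189.9427545340964
583 45.12910273399785 191.9821792132687 191.9402250702025
585 44.71818963542553 193.32625735398327 193.93774774396036
```

View pics/wrist9.png

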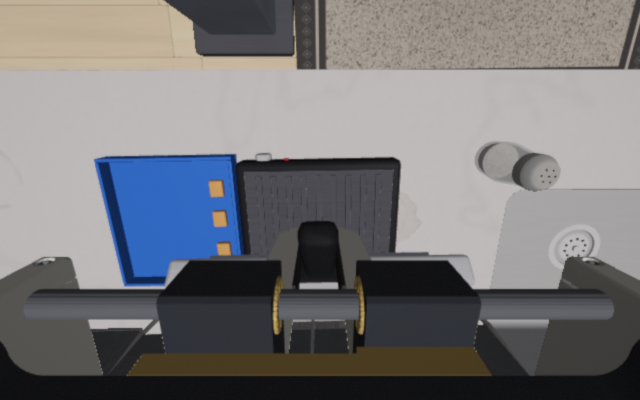

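The lid is up with the lower plate visible, the bar sits between the fingers, and the pieces are still in the tray at (216,189), (219,218) and (223,249). The angle works out to about 45°. I'll let it settle, check, and hand in.

Emit:
carry_out(increments="5 0 0 0 0 0 0; 5 0 0 0 0 0 0; 5 0 0 0 0 0 0; 5 0 0 0 0 0 0; 5 0 0 0 0 0 0; 5 0 0 0 0 0 0; 5 0 0 0 0 0 0; 5 0 0 0 0 0 0; 5 0 0 0 0 0 0; 5 0 0 0 0 0 0")

```text
time: 24.55
ee_pos: [454.3, 271.0, 165.4]
ee_rot: [[-1.0, -0.0, 0.0], [-0.0, 1.0, 0.0], [-0.0, 0.0, -1.0]]
ft_force: [-1.3, 5.0, -0.8]
grip_width: 19.6
finger_force: 30.0
```

```bash
python3 - <<'E'
from h import *
im=cv2.imread("pics/top9.png"); a=cv2.imread("pics/top0.png")
f=lambda i:cv2.minAreaRect(np.argwhere(cv2.inRange(cv2.cvtColor(i,cv2.COLOR_BGR2HSV)[195:260,370:420],(3,100,40),(25,255,255))).astype(np.float32))
print(f(a),f(im))
for b in((165,220,170,250),(385,155,425,190),(435,160,485,210)): print(cv2.absdiff(a,im)[b[1]:b[3],b[0]:b[2]].mean())
s=env.get_state(); print(s["ee_pos"],s["grip_width"],s["ft_force"]); w=cv2.imread("pics/wrist9.png"); print(cv2.absdiff(w,env.camera("wrist")).mean())
print(env.close_job())
E
```

```text
((34.17647171020508, 22.294116973876953), (37.83555603027344, 8.731282234191895), 14.03624439239502) ((34.244380950927734, 21.558990478515625), (37.60952377319336, 8.949860572814941), 13.5704345703125)
8.477777777777778
7.721904761904762
7.571066666666667
[454.3447346  271.01719982 165.4166255 ] 19.604696364396432 [-1.27984859  5.04107615 -0.82003457]
1.5166861979166666
the job is handed in; nothing more can be done
None
```

The job is handed in: all three biscuit pieces are in the tray, the scraper stands upright on the worktop and is released, and the arm is holding the lid steady at about 45° (worked out from the tool's position); the mug, shaker and bowl were not touched.

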